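Set and pin the paper stop

TASK

Set the paper stop of the lettering board at its middle hole: slide the flat bar along its channel until the middle one of its three holes is under the index pin in the bridge, then press the pin fully home so that it locks bridge and bar together. Leave the eraser, the nib packet, the ink jar and the pen lying where they are.

Things in the scene. Friction and masses are not known exactly. Their poses are not given: they have to be found in the camera images.
- stop_board: Wooden board 100 x 205 x 14 mm, fixed to the table (place and yaw vary), y from -50 to +155 mm. A 42 mm wide channel between 7 mm high rails runs along its y axis; a steel bridge (66 mm in x, 40 mm in y, top 38 mm above the table) spans it. Origin: on the table right under the pin axis, z up. Under the bridge a blind hole continues the pin hole.
- stop_slide: Loose flat steel bar, 40 x 106 x 8 mm, about 0.25 kg, in the channel (1 mm play a side; slides at about 1 N, stays where left). Origin: on its underside below the middle hole; y along the channel as the board's; bar from y = -36 to +70 mm. 12 mm holes at y = -22, 0, +22; upright stop plate (40 wide, 12 thick, top 52 mm above table) at +y end. Starts 25 to 80 mm too far to +y; no end stop.
- slide_hole (a point): Centre of the bar's middle hole, at the bar's top face (22 mm above the table).
- stop_plate (a point): Centre of the outer (+y) face of the stop plate, 37 mm above the table: push here towards the board's -y. (After an overshoot push back on the plate's inner face, or take the plate.)
- pin_knob (a point): Centre of the top of the pin's black round knob (24 mm across, 14 mm high), on the pin axis; 71 to 73 mm above the table at the start, 52 mm when home. The pin is 9 mm thick with a tapered nose (4 mm at the tip), so it finds a hole that is up to about 3 mm off and centres the bar; otherwise it is stopped by the bar.
- index_pin (a joint): How far the pin is pressed down (m): 0 fully up, 0.021 fully home with the knob on the bridge. It stays where it is left: about 3 N of friction, no spring; press straight down with about 5 to 15 N.
- eraser: Bystander: eraser 23 x 58 x 13 mm in front of the board; origin under its centre.
- packet: Bystander: kraft paper packet 82 x 60 x 5 mm behind the board; origin under its centre.
- ink_jar: Bystander: small ink jar with black cap, 46 mm across, 35 mm high, behind the board; origin under its centre.
- pen: Bystander: black dip pen 171 mm long, 11 mm thick, lying in front of the board; origin under its centre.

How it is judged:
On the way:
1. the bar's middle hole is within 6 mm of the pin axis while the pin is pressed less than 12 mm down (horizontal distance between slide_hole and pin_knob below 0.006 m and value of joint index_pin below 0.012 m), for 0.1 s.
At the end, for the whole second after the job is handed in: The pin is pressed at least 19.3 mm down (of 21 mm), the middle hole's centre is within 3 mm of the pin axis, and the bar lies flat in its channel (within 0.05 rad) at rest (value of joint index_pin above 0.0193 m and horizontal distance between slide_hole and pin_knob below 0.003 m and angle between stop_slide's own z axis and vertical below 0.05 rad and linear speed of stop_slide below 0.01 m/s); the robot touches nothing.
It fails at once if the eraser, packet, ink jar or pen is moved more than 20 mm (distance of any of eraser, packet, ink_jar, pen from where it was at the start of the episode above 0.02 m).
It also fails if it takes over 38 s, if anything falls off the work surface, if the arm or the gripper's body presses on something with over 40 N, if the wrist force passes 120 N, or if a joint passes its speed limit or range.

ROBOT

A 6-joint arm with a two-finger parallel gripper is mounted at the origin on a cart in front of the work surface, level with it; the furniture and walls round the work are solid. World frame = base frame: x ahead of the robot, y to its left, z up, the work surface at z = 0. Lengths are in m, angles in rad, forces in N, time in s.
With the tool pointing down it reaches from about 0.275 to 0.825 m from the base axis. Payload 5.2 kg.
Tool frame: the origin (TCP) lies midway between the tips of the shut fingers; the grasp point (between the pads) lies 19 mm behind it (robot.grasp_offset is the distance from the TCP to the grasp point, in m); z points along the fingers, y is the line along which they close (so a half turn about z gives the same grasp; the last joint's range is limited). The gripper opens to 93 mm and grips with 3 to 60 N. Pads are 15 mm wide; open, the fingers measure 128 mm over their backs; the gripper's body (75 mm by 188 mm) begins 65 mm behind the grasp point.
Start: joints at [-1.413, 0.259, 1.535, -0, 1.348, -0.203], TCP at [0.194, -0.515, 0.219] pointing down, gripper open.
Joint ranges: [-3.14, 3.14], [-0.91, 2.08], [0.19, 2.58], [-1.22, 4.36], [0.22, 2.71], [-3.12, 3.12]. Speed limits (rad/s): [2.57, 2.57, 3.14, 3.14, 3.14, 3.14].

INTERFACE

Orientations are given as a rotation vector (axis times angle).
In Python, from plant import robot, viewer, order gives the robot as it stands.
- The arm moves only by the tool drive_tool, never from a script. Its argument "increments" is a list of rows, each a list of 3 entries, a list of its own where there are three numbers: the shift along the tool's x, y, z in m, then the turn about the tool's z in degrees, then the opening, from 0 (shut) to 1 (fully open). In form: [[[dx, dy, dz], twist, claw], ...]. A call has 1 to 20 rows; each row shifts and turns the commanded pose from where the row before left it, along the tool's axes as they then stand; what a row does not reach is not made up. A row lasts 1/12 s, in which the tool goes at most 41.7 mm and 7.16 degrees, less where a joint would pass 70% of its speed; a pose out of reach is approached as far as the arm can. A call is refused whole if a number of a shift passes 0.0417 or a number of a turn 7.16, either way. A call with a gripper value outside its range is refused whole. The fingers move at their own pace and stop on an object; "squeeze" is the grip in N (left out, the last holds). Time passes only in rows, so rows that do not move let the fingers close. It gives the time, the measured TCP pose, the force and the opening at its end, in the units of the state.
- robot.sense(): the state, without advancing time (a new reading comes with each control period).
- viewer.snapshot(name): name is "scene" or "top"; returns a dict with "img" (400x640x3 uint8, blue, green, red), "fx", "fy", "cx", "cy" (pixels), "world_from_camera" (4x4, takes a point from camera to world coordinates). Camera axes: x right, y up, looking along -z (the intrinsics and any distortion apply to the point x, -y, -z); pixel columns grow to the right and rows downward; lengths in m; the calibration is good to about 2 mm. A picture is of the moment at which its call begins. There is no depth.
- order.job_done(): hands the job in, once; it reports no verdict.
Trained networks look in a picture, given as the dict that the camera call returned (one of the last four; its "shot" number tells which), for a name from the list of things; names that differ only in an ending like _2 or _b are one class to them, and where a whole thing is asked for, a point or a joint stands for the part that bears it (a point fixed in the world has none). Each returns a list of dicts, best first, with "conf" (0 to 1); they miss things now and then, are a little off and sometimes report something else, mostly with a low value. They report only what shows in the picture. A call takes as long as a camera call.
- viewer.outline_of(target, picture): "mask" (400x640 bool, what is visible of it).
- viewer.tip_of(target, picture): "location" ([x, y, z] in m, in world coordinates, good to about 4 mm: a listed point, or the origin of a listed thing).
The state is a dict: "clock": time; "joint_positions": joint angles; "qd": joint speeds; "joint_efforts": joint torques, N m; "tool_pos": TCP position; "orientation": TCP orientation; "ft_force": force on the tool from outside, world axes, zero at the start; "ft_torque": the same for the moment, N m; "finger_gap": opening from 0.0 (shut) to 1.0 (fully open).
Only numpy, scipy, OpenCV 4.12 (cv2) and the standard library are available. Lean on these libraries where they do the work, as an engineer would, in place of code of your own. Each camera call takes 0.05 s, during which the arm holds its last target. There are 200 camera calls.

## Working session

There is one attempt and no reset: what is moved stays moved. The work goes in short steps, Python scripts to look and compute and a tool call to move; the robot and the scene stay as the last step left them, time stands still between calls to the robot, and variables do not carry over. Pictures are saved under pics/ and viewed, on a budget of 10 in all, crops included, one or two more only if the job needs it, and the job is handed in when it is done.

Besides the shell and the picture viewer there is one more tool, called after "Emit:" by a JSON object that holds its "name" and its "arguments", one argument or row to a line. drive_tool: Moves the arm, as the interface text tells. Its arguments: {"type":"object","properties":{"increments":{"type":"array","items":{"type":"array"}},"squeeze":{"type":"number"}},"required":["increments"]}

```bash
mkdir -p pics; cat > h.py <<'E'
import numpy as np, cv2
from plant import robot, viewer, order
def px(s,p):
    M=np.linalg.inv(s["world_from_camera"]);c=M[:3,:3]@np.asarray(p)+M[:3,3]
    return s["fx"]*c[0]/-c[2]+s["cx"], s["fy"]*-c[1]/-c[2]+s["cy"]
def ray(s,u,v,z):
    W=np.array(s["world_from_camera"]);d=W[:3,:3]@np.array([(u-s["cx"])/s["fx"],-(v-s["cy"])/s["fy"],-1]);o=W[:3,3]
    return o+d*(z-o[2])/d[2]
E
python3 - <<'E'
from h import *
st=robot.sense();print(st["clock"],st["tool_pos"],st["orientation"],st["ft_force"],robot.grasp_offset)
ims=[]
for c in("top","scene"):
    s=viewer.snapshot(c);cv2.imwrite(f"pics/{c}0.png",s["img"])
    print(c,[k for k in s if k not in("img",)],s["fx"],s["cx"],s["cy"],np.round(np.array(s["world_from_camera"]),3).tolist())
    for t in("stop_board","stop_slide","slide_hole","stop_plate","pin_knob","eraser","packet","ink_jar","pen"):
        print(t,[(np.round(r["location"],4).tolist(),round(r["conf"],2)) for r in viewer.tip_of(t,s)[:2]])
E
```

```text
0.0 [ 0.19410653 -0.51404386  0.21782541] [-3.08884913e+00 -5.63357756e-01 -4.98300686e-05] [ 0.21455507 -1.05823164  0.09189032] 0.0188
top ['fx', 'fy', 'cx', 'cy', 'world_from_camera', 'shot'] 518.7940524360044 324.1752233867422 195.57460050305218 [[-0.023, 0.989, -0.149, 0.389], [-1.0, -0.02, 0.018, 0.235], [0.015, 0.149, 0.989, 0.967], [0.0, 0.0, 0.0, 1.0]]
stop_board [([0.5087, 0.1641, 0.0013], 0.93)]
stop_slide [([0.5035, 0.2183, 0.0125], 0.61)]
slide_hole [([0.5069, 0.2157, 0.0209], 0.97)]
stop_plate [([0.5017, 0.2863, 0.0355], 0.75)]
pin_knob [([0.5024, 0.1618, 0.0749], 0.66)]
eraser [([0.4009, 0.121, 0.0002], 0.59)]
packet [([0.6148, 0.2658, 0.0048], 0.98)]
ink_jar [([0.6109, 0.1438, -0.0034], 0.59)]
pen [([0.4298, 0.2904, -0.0004], 0.57)]
scene ['fx', 'fy', 'cx', 'cy', 'world_from_camera', 'shot'] 424.525378612506 318.60355722614275 200.04580560385014 [[-0.422, 0.692, -0.586, 0.018], [-0.907, -0.33, 0.263, 0.475], [-0.011, 0.642, 0.766, 0.737], [0.0, 0.0, 0.0, 1.0]]
stop_board [([0.5042, 0.1626, -0.0032], 0.71)]
stop_slide [([0.5058, 0.2192, 0.0162], 0.92), ([0.504, 0.1633, -0.0043], 0.33)]
slide_hole [([0.5046, 0.2157, 0.0183], 0.86)]
stop_plate [([0.5003, 0.2859, 0.0385], 0.6)]
pin_knob [([0.5071, 0.162, 0.0732], 0.45)]
eraser [([0.4029, 0.1144, 0.0001], 0.83)]
packet [([0.616, 0.2681, -0.0031], 0.94)]
ink_jar [([0.6121, 0.146, 0.0009], 0.77)]
pen [([0.4284, 0.2841, 0.0022], 0.77)]
```

View pics/top0.png

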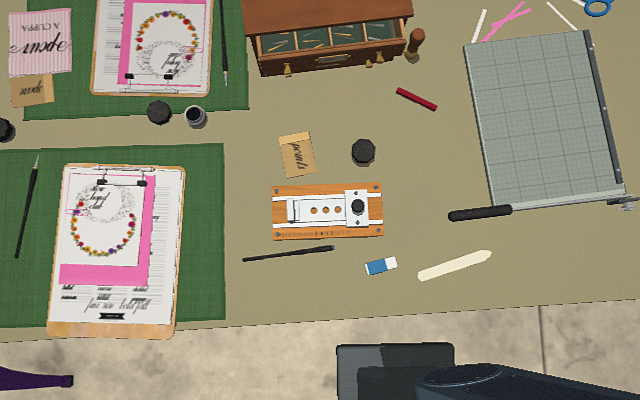

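View pics/scene0.png

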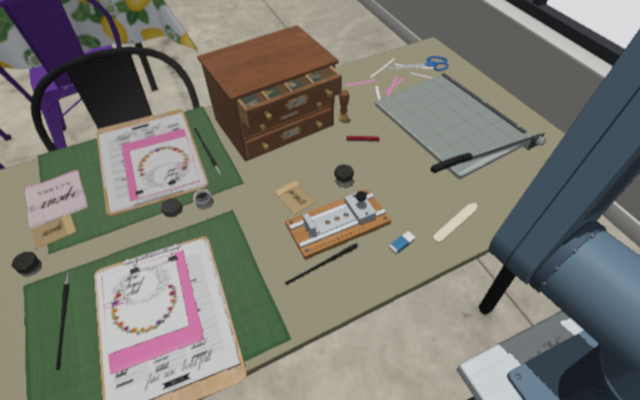

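The top view shows the board centred near (328,210): knob (358,206), holes (314 and 327,210), and the plate at (292,208) on the +y side. I'll get the yaw and refine the points by combining both cameras.

```bash
python3 - <<'E'
from h import *
from scipy.spatial.transform import Rotation as R
for c,z in(("top",.014),("scene",.014)):
    s=viewer.snapshot(c)
    m=viewer.outline_of("stop_board",s)[0]["mask"]|viewer.outline_of("stop_slide",s)[0]["mask"]
    v,u=np.nonzero(m);P=np.array([ray(s,a,b,z)[:2] for a,b in zip(u,v)],np.float32)
    if c=="top":
        print(c,cv2.minAreaRect(P), "expect .1x.205")
        g=s["img"];cr=g[165:255,255:400];cv2.imwrite("pics/crop.png",cv2.resize(cr,None,fx=5.4,fy=5.4,interpolation=cv2.INTER_CUBIC))
    k=viewer.outline_of("pin_knob",s)[0]["mask"].astype(np.uint8);v,u=np.nonzero(k);print("knob mask",u.mean(),v.mean(),u.min(),u.max(),v.min(),v.max(),ray(s,u.mean(),v.mean(),.068))
print(R.from_rotvec(robot.sense()["orientation"]).as_matrix().round(3).tolist())
E
```

```text
top ((0.5049664378166199, 0.21257251501083374), (0.10147029161453247, 0.20496676862239838), 1.0437726974487305) expect .1x.205
knob mask 357.8837209302326 205.5968992248062 352 364 200 211 [0.50527745 0.16000661 0.068     ]
knob mask 360.1382113821138 197.6178861788618 355 366 191 206 [0.49919313 0.16518841 0.068     ]
[[0.936, 0.353, -0.0], [0.353, -0.936, -0.0], [-0.0, 0.0, -1.0]]
```

View pics/crop.png

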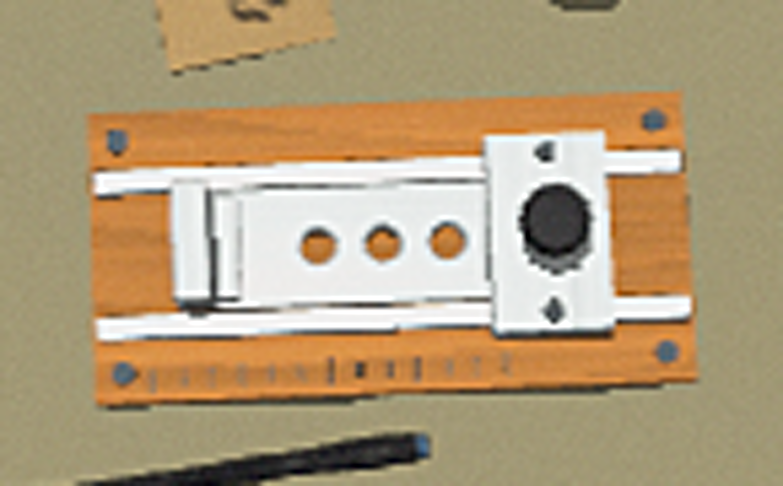

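Emit:
{"name": "drive_tool", "arguments": {
  "increments": [
    [[0,0,0],6.53,0.6],
    [[0,0,0],6.53,0.6],
    [[0,0,0],6.54,0.6],
    [[0.0147,-0.0358,0],0,0.6],
    [[0.0147,-0.0358,0],0,0.6],
    [[0.0147,-0.0358,0],0,0.6],
    [[0.0147,-0.0358,0],0,0.6],
    [[0.0147,-0.0358,0],0,0.6],
    [[0.0147,-0.0358,0],0,0.6],
    [[0.0147,-0.0358,0],0,0.6],
    [[0.0147,-0.0358,0],0,0.6],
    [[0.0147,-0.0358,0],0,0.6],
    [[0.0147,-0.0358,0],0,0.6],
    [[0.0147,-0.0358,0],0,0.6],
    [[0.0147,-0.0358,0],0,0.6],
    [[0.0147,-0.0358,0],0,0.6],
    [[0.0147,-0.0358,0],0,0.6],
    [[0.0147,-0.0358,0],0,0.6],
    [[0.0147,-0.0358,0],0,0.6],
    [[0.0147,-0.0358,0],0,0.6]
  ],
  "squeeze": 5
}}

```text
clock: 3.07
tool_pos: [0.433, 0.1007, 0.219]
orientation: [3.141, 0.03, 0.001]
ft_force: [1.2, -1.4, 0.2]
finger_gap: 0.598
```

Emit:
{"name": "drive_tool", "arguments": {
  "increments": [
    [[0.0147,-0.0358,0],0,0.6],
    [[0.0147,-0.0358,0],0,0.6],
    [[0.0147,-0.0358,0],0,0.6],
    [[0.0147,-0.0358,0],0,0.6],
    [[0.0147,-0.0358,0],0,0.6],
    [[0,0,0],0,0.6],
    [[0,0,0],0,0.6],
    [[0,0,0],0,0.6]
  ]
}}

```text
clock: 3.73
tool_pos: [0.5023, 0.2786, 0.2182]
orientation: [3.141, 0.031, -0.002]
ft_force: [-1.3, -1.2, 0.3]
finger_gap: 0.602
```

Emit:
{"name": "drive_tool", "arguments": {
  "increments": [
    [[0,-0.001,0.032],0,0.6],
    [[0,0,0.032],0,0.6],
    [[0,0,0.032],0,0.6],
    [[0,0,0.03],0,0.6],
    [[0,0,0.02],0,0.6],
    [[0,0,0],0,0.6],
    [[0,0,0],0,0.6]
  ]
}}

```text
clock: 4.32
tool_pos: [0.5021, 0.2784, 0.0725]
orientation: [3.141, 0.027, -0.003]
ft_force: [-0.2, -0.3, 0.4]
finger_gap: 0.598
```

```bash
python3 - <<'E'
from h import *
print(robot.sense()["tool_pos"])
a=[]
for c in("top","scene"):
    s=viewer.snapshot(c)
    for t in("slide_hole","stop_plate","pin_knob"):print(c,t,[(np.round(r["location"],4).tolist(),round(r["conf"],2)) for r in viewer.tip_of(t,s)[:1]])
    u,v=map(int,px(s,[.503,.25,.03]));a.append(cv2.resize(s["img"][v-60:v+60,u-65:u+65],None,fx=3,fy=3,interpolation=cv2.INTER_CUBIC))
cv2.imwrite("pics/a1.png",np.hstack(a))
E
```

```text
[0.5020808  0.27838903 0.07251436]
top slide_hole [([0.5034, 0.2161, 0.0241], 0.45)]
top stop_plate [([0.5031, 0.2858, 0.0387], 0.41)]
top pin_knob []
scene slide_hole [([0.5056, 0.2157, 0.0206], 0.89)]
scene stop_plate [([0.4995, 0.2862, 0.0365], 0.56)]
scene pin_knob [([0.5051, 0.1605, 0.0745], 0.57)]
```

View pics/a1.png

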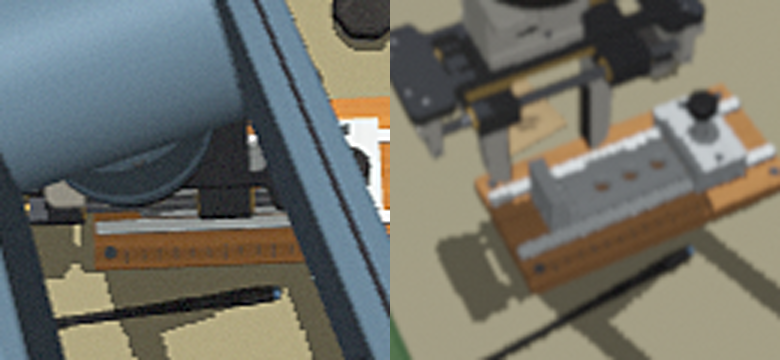

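The right view shows the fingers (at about 490 and 595) on either side of the plate (545,190). I'll lower the tool and close on it.

Emit:
{"name": "drive_tool", "arguments": {
  "increments": [
    [[0,-0.001,0.02],0,0.6],
    [[0,0,0.0205],0,0.6],
    [[0,0,0],0,0.6],
    [[0,0,0],0,0.4],
    [[0,0,0],0,0.2],
    [[0,0,0],0,0.05],
    [[0,0,0],0,0.05],
    [[0,0,0],0,0.05],
    [[0,0,0],0,0.05],
    [[0,0,0],0,0.05],
    [[0,0,0],0,0.05]
  ],
  "squeeze": 8
}}

```text
clock: 5.63
tool_pos: [0.5029, 0.2809, 0.0325]
orientation: [-3.141, -0.03, -0.001]
ft_force: [-0.6, -0.6, 2.4]
finger_gap: 0.128
```

Emit:
{"name": "drive_tool", "arguments": {
  "increments": [
    [[0,0.005,0],0,0.05],
    [[0,0.008,0],0,0.05],
    [[0,0.008,0],0,0.05],
    [[0,0.008,0],0,0.05],
    [[0,0.008,0],0,0.05],
    [[0,0.008,0],0,0.05],
    [[0,0.005,0],0,0.05],
    [[0,0.003,0],0,0.05],
    [[0,0,0],0,0.05],
    [[0,0,0],0,0.05]
  ]
}}

```text
clock: 6.47
tool_pos: [0.5041, 0.2268, 0.0325]
orientation: [3.14, 0.029, 0.001]
ft_force: [0.6, -1.2, 6.6]
finger_gap: 0.128
```

```bash
python3 - <<'E'
from h import *
print(robot.sense()["tool_pos"],robot.sense()["ft_force"])
for c in("scene","top","scene"):
    s=viewer.snapshot(c)
    for t in("slide_hole","stop_slide","stop_plate","pin_knob","stop_board"):print(c,t,[(np.round(r["location"],4).tolist(),round(r["conf"],2)) for r in viewer.tip_of(t,s)[:1]])
u,v=map(int,px(s,[.503,.2,.03]));cv2.imwrite("pics/a2.png",cv2.resize(s["img"][v-50:v+50,u-65:u+65],None,fx=6,fy=6,interpolation=cv2.INTER_CUBIC))
E
```

```text
[0.50409509 0.22681027 0.03246075] [ 0.64698115 -1.22116785  6.56351451]
scene slide_hole [([0.4011, 0.116, 0.0004], 0.59)]
scene stop_slide [([0.5066, 0.1654, 0.0185], 0.93)]
scene stop_plate [([0.5006, 0.23, 0.0375], 0.61)]
scene pin_knob [([0.5084, 0.158, 0.0703], 0.55)]
scene stop_board [([0.5044, 0.163, -0.0031], 0.97)]
top slide_hole []
top stop_slide []
top stop_plate []
top pin_knob [([0.5046, 0.1595, 0.0719], 0.63)]
top stop_board [([0.5063, 0.163, 0.0009], 0.86)]
scene slide_hole [([0.5072, 0.1627, 0.0193], 0.6)]
scene stop_slide [([0.5063, 0.1654, 0.0147], 0.86)]
scene stop_plate [([0.501, 0.2326, 0.0386], 0.7)]
scene pin_knob [([0.509, 0.1601, 0.0733], 0.69)]
scene stop_board [([0.5051, 0.1644, -0.0064], 0.75)]
```

View pics/a2.png

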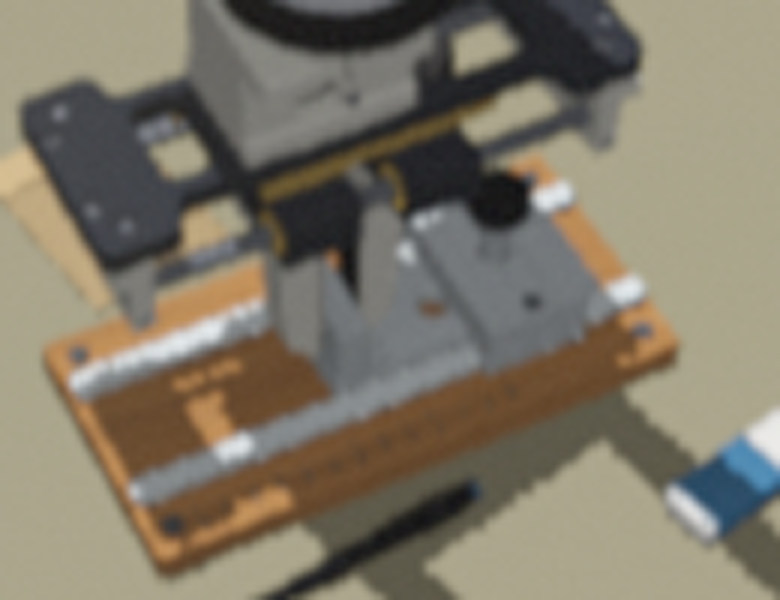

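```bash
python3 - <<'E'
from h import *
y=np.array([-.018,.9998]);f=lambda s,u,v,z:ray(s,u,v,z)[:2]@y
t=viewer.snapshot("top");s=viewer.snapshot("scene")
c=lambda u,v,z:f(t,u/5.4+255-.4,v/5.4+165-.4,z)
b=[c(485,138,.038),c(497,330,.038),c(604,132,.038),c(613,328,.038)];pin=np.mean(b)
print("bridge len",np.mean(b[2:])-np.mean(b[:2]),"pin",pin,"knob",c(555,220,.072))
for u in (319,383,448):print("hole",c(u,243,.022)-pin)
print("plate top mid",c(190,243,.052)-pin)
U,V=map(int,px(s,[.503,.2,.03]));d=lambda u,v,z:f(s,u/6+U-65-.4,v/6+V-50-.4,z)
print("scene: bridge edge",d(410,235,.038),d(488,338,.038),"far",d(605,297,.038),"hole+22",d(432,306,.022),"knob",d(500,190,.072))
E
```

```text
bridge len -0.0393774788938846 pin 0.1511402334822927 knob 0.15208237079053258
hole 0.07724331860046368
hole 0.055525283111411056
hole 0.03345235675737157
plate top mid 0.11957918315010266
scene: bridge edge 0.17482298073691582 0.17270272857771118 far 0.12728257320349315 hole+22 0.1765808283019865 knob 0.15212001481495202
```

Emit:
{"name": "drive_tool", "arguments": {
  "increments": [
    [[0,0.0011,0],0,0.05],
    [[0,0,0],0,0.05],
    [[0,0,0],0,0.05],
    [[0,0,0],0,0.1],
    [[0,0,0],0,0.25],
    [[0,0,0],0,0.35],
    [[0,0,0],0,0.35],
    [[0,0,-0.02],0,0.35],
    [[0,0,-0.035],0,0.35],
    [[0,0,-0.035],0,0.2],
    [[0,0,0],0,0],
    [[0,0,0],0,0],
    [[0,0,0],0,0]
  ]
}}

```text
clock: 8.55
tool_pos: [0.5031, 0.2265, 0.1214]
orientation: [3.141, 0.029, -0.002]
ft_force: [0.5, 0.8, -0.4]
finger_gap: 0.109
```

```bash
python3 - <<'E'
from h import *
print(robot.sense()["tool_pos"],robot.sense()["ft_force"])
for c in("scene","scene"):
    s=viewer.snapshot(c)
    for t in("slide_hole","stop_slide","stop_plate","pin_knob","stop_board"):print(c,t,[(np.round(r["location"],4).tolist(),round(r["conf"],2)) for r in viewer.tip_of(t,s)[:1]])
u,v=map(int,px(s,[.503,.2,.03]));cv2.imwrite("pics/a3.png",cv2.resize(s["img"][v-50:v+50,u-65:u+65],None,fx=6,fy=6,interpolation=cv2.INTER_CUBIC))
E
```

```text
[0.50309353 0.22646194 0.12142982] [ 0.49718483  0.8421913  -0.3774356 ]
scene slide_hole [([0.508, 0.1623, 0.0233], 0.74)]
scene stop_slide [([0.5083, 0.165, 0.0172], 0.74)]
scene stop_plate [([0.5073, 0.1623, 0.0156], 0.6)]
scene pin_knob [([0.5074, 0.1601, 0.075], 0.6)]
scene stop_board [([0.5021, 0.1625, -0.0051], 0.84)]
scene slide_hole [([0.5096, 0.1616, 0.021], 0.7)]
scene stop_slide [([0.5082, 0.1669, 0.0173], 0.86)]
scene stop_plate [([0.5007, 0.2285, 0.0379], 0.72)]
scene pin_knob [([0.5053, 0.1593, 0.0762], 0.52)]
scene stop_board [([0.5031, 0.1611, -0.003], 0.84)]
```

View pics/a3.png

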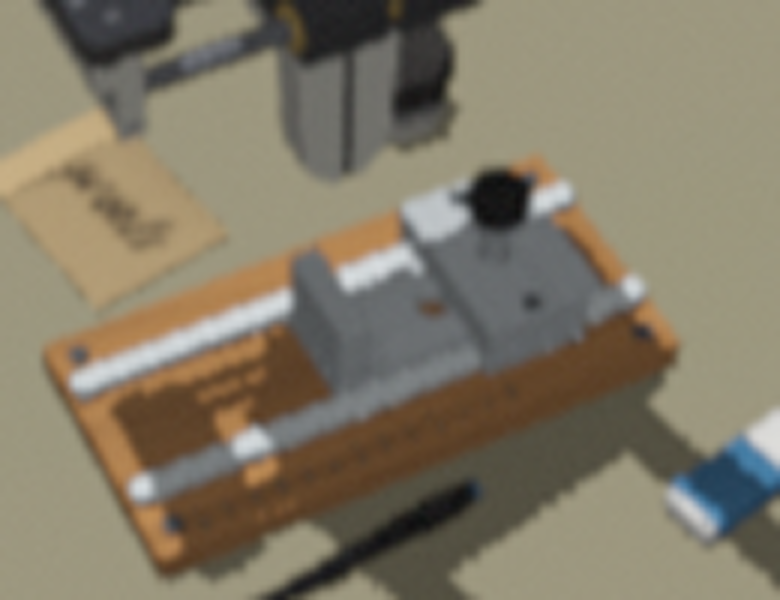

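The third hole (432,306) sits right by the bridge edge, as it should with the middle hole under the pin. The plate is clear of the gripper. Next I'll move over the knob and press.

Emit:
{"name": "drive_tool", "arguments": {
  "increments": [
    [[0.0007,0.02,0],0,0],
    [[0,0.025,0],0,0],
    [[0,0.02,0],0,0],
    [[0,0,0],0,0],
    [[0,0,0.02],0,0],
    [[0,0,0.02],0,0],
    [[0,0,0.004],0,0],
    [[0,0,0.003],0,0],
    [[0,0,0.003],0,0],
    [[0,0,0.002],0,0],
    [[0,0,0.002],0,0],
    [[0,0,0],0,0],
    [[0,0,0],0,0]
  ],
  "squeeze": 20
}}

```text
clock: 10.23
tool_pos: [0.5061, 0.162, 0.0686]
orientation: [-3.141, -0.03, -0.002]
ft_force: [0.2, -0.3, 1.3]
finger_gap: 0.005
```

Emit:
{"name": "drive_tool", "arguments": {
  "increments": [
    [[0,0,0.002],0,0],
    [[0,0,0.002],0,0],
    [[0,0,0.002],0,0],
    [[0,0,0.001],0,0],
    [[0,0,0.001],0,0],
    [[0,0,0],0,0]
  ]
}}

```text
clock: 10.73
tool_pos: [0.506, 0.1619, 0.06]
orientation: [-3.141, -0.029, -0.001]
ft_force: [0.5, 0.1, 1.6]
finger_gap: 0.003
```

Emit:
{"name": "drive_tool", "arguments": {
  "increments": [
    [[0,0,0.001],0,0],
    [[0,0,0.001],0,0],
    [[0,0,0.001],0,0],
    [[0,0,0.001],0,0],
    [[0,0,0],0,0]
  ]
}}

```text
clock: 11.15
tool_pos: [0.5058, 0.1618, 0.056]
orientation: [3.141, 0.029, 0.0]
ft_force: [0.9, 0.0, 2.4]
finger_gap: 0.01
```

Emit:
{"name": "drive_tool", "arguments": {
  "increments": [
    [[0,0,0.001],0,0],
    [[0,0,0.001],0,0],
    [[0,0,0.001],0,0],
    [[0,0,0.001],0,0],
    [[0,0,0],0,0],
    [[0,0,0],0,0]
  ]
}}

```text
clock: 11.65
tool_pos: [0.5058, 0.1618, 0.0523]
orientation: [3.141, 0.029, 0.0]
ft_force: [1.1, -0.6, 3.9]
finger_gap: 0.003
```

Emit:
{"name": "drive_tool", "arguments": {
  "increments": [
    [[0,0,0.001],0,0],
    [[0,0,0.001],0,0],
    [[0,0,0],0,0],
    [[0,0,0],0,0]
  ]
}}

```text
clock: 11.98
tool_pos: [0.506, 0.1618, 0.0521]
orientation: [3.141, 0.03, 0.002]
ft_force: [-3.6, -0.6, 18.8]
finger_gap: 0.009
```

The force rose to 19 N with z stuck at 0.052, so the knob is on the bridge. I'll retract and check.

Emit:
{"name": "drive_tool", "arguments": {
  "increments": [
    [[0,0,-0.005],0,0],
    [[0,0,-0.03],0,0],
    [[0,0,-0.04],0,0],
    [[0,0,-0.04],0,0],
    [[-0.02,0.035,0],0,0],
    [[-0.02,0.035,0],0,0],
    [[-0.02,0.035,0],0,0],
    [[-0.01,0.035,0],0,0],
    [[0,0.035,0],0,0],
    [[0,0.035,0],0,0],
    [[0,0.035,0],0,0],
    [[0,0,0],0,0],
    [[0,0,0],0,0]
  ]
}}

```text
clock: 13.07
tool_pos: [0.4395, -0.0857, 0.1645]
orientation: [-3.141, -0.023, 0.003]
ft_force: [-0.6, 1.1, -0.6]
finger_gap: 0.005
```

```bash
python3 - <<'E'
from h import *
print(robot.sense()["tool_pos"],robot.sense()["ft_force"]);a=[]
for c in("top","scene"):
    s=viewer.snapshot(c)
    for t in("slide_hole","stop_slide","stop_plate","pin_knob","eraser","packet","ink_jar","pen"):print(c,t,[(np.round(r["location"],4).tolist(),round(r["conf"],2)) for r in viewer.tip_of(t,s)[:1]])
    u,v=map(int,px(s,[.503,.2,.03]));a.append(cv2.resize(s["img"][v-50:v+50,u-65:u+65],None,fx=3,fy=3,interpolation=cv2.INTER_CUBIC))
    if c=="top":print(u,v)
cv2.imwrite("pics/a4.png",np.hstack(a))
E
```

```text
[ 0.43951005 -0.08569951  0.16450191] [-0.63695649  1.07713984 -0.63504141]
top slide_hole [([0.5068, 0.1613, 0.022], 0.96)]
top stop_slide [([0.5012, 0.1639, 0.0117], 0.61)]
top stop_plate [([0.502, 0.2355, 0.0358], 0.61)]
top pin_knob [([0.5053, 0.1639, 0.0542], 0.64)]
top eraser [([0.4018, 0.1196, -0.0012], 0.66)]
top packet [([0.6141, 0.2674, 0.0021], 0.7)]
top ink_jar []
top pen [([0.4298, 0.2887, -0.0006], 0.65)]
334 210
scene slide_hole [([0.5063, 0.1618, 0.0244], 0.67)]
scene stop_slide [([0.5076, 0.1644, 0.0141], 0.73)]
scene stop_plate [([0.43, 0.2852, 0.0056], 0.62)]
scene pin_knob [([0.5085, 0.1567, 0.0517], 0.47)]
scene eraser [([0.4019, 0.1161, -0.0013], 0.5)]
scene packet [([0.6171, 0.2661, -0.0033], 0.75)]
scene ink_jar [([0.6127, 0.1446, 0.0024], 0.62)]
scene pen [([0.429, 0.2871, 0.0012], 0.76)]
```

View pics/a4.png

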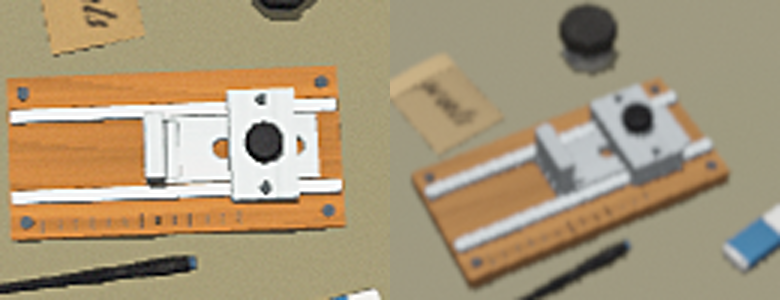

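The knob sits flush on the bridge. In the left view the outer holes peek out evenly on both sides of it (220,147 and 300,145), so the pin is in the middle hole. The bystanders haven't moved.

```bash
python3 -c "
from h import *
print(order.job_done())"
```

```text
the job is handed in; nothing more can be done
None
```

The paper stop is set at its middle hole with the pin pressed home, and the job is handed in; it gave no verdict. The robot's clock read 13.1 s at the last move, against the 38 s limit.

- **What I did:** I gripped the stop plate, slid the bar about 55 mm towards -y, let go, and pressed the pin down with the shut fingers. I then lifted clear.
- **Pin depth:** The fingers stopped at z = 0.052 m with about 19 N, after less than 4 N on the way down. That matches the knob resting on the bridge; a tip estimate afterwards put the knob top at 0.052–0.054 m.
- **Right hole:** In the last picture the bar's two outer holes show evenly on either side of the bridge, so the pin is in the middle one.
- **Bystanders:** The eraser, packet, ink jar and pen were all within about 4 mm of their first estimates, which is the detector's noise.
- **Checks that disagreed:**
  - Some detector results were misplaced: `stop_plate` was once reported at the pen and `slide_hole` once at the eraser.
  - The final scene-camera estimate of the knob was about 5 mm off in y from the bar's hole.
  - The top camera missed the ink jar in the last check, though the scene camera found it.
  - I relied on the contact force, the depth and the picture instead.

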